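# Raise the camera mast at the gaming desk and hold it up

## Robot

A 6-joint arm with a two-finger parallel gripper is mounted at the origin on the work surface. World frame = base frame: x ahead of the robot, y to its left, z up, the work surface at z = 0. Lengths are in m, angles in degrees, forces in N, time in s.
With the tool pointing down it reaches from about 0.375 to 0.9 m from the base axis. Payload 3.1 kg.
Tool frame: the origin (TCP) lies on the centre line of the jaws, within the pads' length; the fingertips stand 17 mm ahead of it and the grasp point (between the pads) lies 2 mm behind it; z points along the fingers, y is the line along which they close (so a half turn about z gives the same grasp; the last joint's range is limited). The gripper opens to 87 mm and grips with 3 to 60 N. Pads are 19 mm wide; open, the fingers measure 117 mm over their backs; the gripper's body (75 mm by 190 mm) begins 51 mm behind the grasp point.
Start: joints at [-78.18, 30.224, 82.088, -0, 67.689, -10.227], TCP at [0.235, -0.579, 0.24] pointing down, gripper open.
Joint ranges: [-176.69, 176.69], [-43.24, 126.21], [12.49, 139.97], [-82, 262], [0, 151.66], [-163.58, 163.58]. Speed limits (degrees/s): [159.86, 159.86, 180, 180, 180, 180].

## Interface

Orientations are given as a 3x3 rotation matrix whose columns are the frame's x, y, z axes.
In Python, from rig import bot, imaging, finder gives the robot as it stands. The module is installed in compiled form; this text tells all that it offers.
- The arm moves only by the tool play_rows, never from a script. Its argument "motion" is a list that holds one entry, the list of rows, each a list of 6 numbers: the shift along the tool's x, y, z in parts of the range, where 1.0 means 0.6 m, then the turn, a rotation vector about the tool's x, y, z in fractions of the full range, 1 being 360 degrees. In form: [[[dx, dy, dz, wx, wy, wz], ...]]. A call has 1 to 8 rows; each row is the pose to reach, as a shift and turn from the pose commanded when the call began, along the tool's axes at that moment; what a row does not reach only later rows make up. A row lasts 1/12 s, in which the tool goes at most 41.7 mm and 7.16 degrees, less where a joint would pass 70% of its speed; a pose out of reach is approached as far as the arm can. A call with a gripper value outside its range is refused whole. "fingers" is the finger opening in m, from 0 to 0.087, set as the call begins (left out, the last holds). The fingers move at their own pace and stop on an object; the grip force is fixed at half the most. Time passes only in rows, so rows that repeat a pose let the fingers close. It gives the time, the measured TCP pose, the force, the opening and the grip force at its end, in the units of the state.
- bot.read_state(): the state, without advancing time (a new reading comes with each control period).
- imaging.capture(name): name is "scene" or "side" or "wrist"; returns a dict with "frame" (400x640x3 uint8, red, green, blue), "camera_matrix" (3x3 intrinsics, pixels), "R" (3x3) and "t" (3): a world point X has camera coordinates R X + t. Camera axes: x right, y down, z forward; pixel columns grow to the right and rows downward; lengths in m; the calibration is good to about 2 mm. A picture is of the moment at which its call begins. There is no depth.
- bot.hand_in(): hands the job in; it is judged then, once.
Trained networks look in the newest picture that a camera, given by its name, has taken for a name from the list of things; names that differ only in an ending like _2 or _b are one class to them, and where a whole thing is asked for, a point or a joint stands for the part that bears it (a point fixed in the world has none). Each returns a list of dicts, best first, with "confidence" (0 to 1); they miss things now and then, are a little off and sometimes report something else, mostly with a low value. They report only what shows in the picture. A call takes as long as a camera call.
- finder.recognise(camera, name): "at" ([x, y, z] in m, in world coordinates, good to about 4 mm: the middle of the surface that is visible of it).
- finder.outline_of(camera, name): "pixels" (400x640 bool, what is visible of it).
The state is a dict: "time_s": time; "joint_positions": joint angles; "qvel": joint speeds; "tau": joint torques, N m; "position": TCP position; "tcp_rot": TCP orientation; "force": force on the tool from outside, world axes, zero at the start; "moment": the same for the moment, N m; "opening": opening from 0.0 (shut) to 1.0 (fully open); "grasp_force": force on a finger pad.
Only numpy, scipy, OpenCV 4.12 (cv2) and the standard library are available. Lean on these libraries where they do the work, as an engineer would, in place of code of your own. Each camera call takes 0.05 s, during which the arm holds its last target. There are 200 camera calls.

## Task

Get the telescopic camera mast on the desk ready for the webcam: slide the transport lock on its foot all the way to its end stop away from the mast, then squeeze the button in the mast's grip head and, keeping it squeezed, pull the head straight up past the first stop to the second stop at the end of its travel. The mast drops back if let go, so finish while still gripping the head and holding it fully extended; do not let go, and leave the webcam, mouse, drink can and headset where they are.

Things in the scene. Friction and masses are not known exactly. Their poses are not given: they have to be found in the camera images.
- dock: Foot of the mast, a grey steel box fixed to the desk: 100 mm in its x, 265 mm in y (y = -145 to +120 mm), 35 mm tall. Origin on the desk, z up. At x = 0, y = -100 mm stands the mast: a fixed aluminium tube, 34 mm in diameter, with a 42 mm black collar (top 136 mm above the desk), and in it a steel inner tube, 22 mm in diameter, that carries the grip head. The transport lock slides on top at x = 0.
- lock (a joint): Transport lock, metres slid along the foot's own +y, away from the mast: 0 is locked (nearest the mast), 0.045 is its end stop. It starts 0 to 12 mm from the locked end, rubs with about 2 N and stays where it is left. Short of about 0.040 its tongue still blocks the mast.
- lock_top (a point): Centre of the top of the lock's grip, a ribbed black ridge 20 mm in the foot's x, 22 mm in y, top 69 mm above the desk; under it a plate 30 x 34 mm, its top 45 mm above the desk. It moves with the lock; with the lock at 0 it is at x = 0, y = +20 mm of the foot. Axes as the foot's.
- grip_head: Grip head on top of the inner tube: a black block 36 x 36 mm and 44 mm tall, with a small brass camera stud on top that stands 11 mm above the block. Origin at the centre of the block's underside, 145 mm above the desk when the mast is collapsed; axes as the foot's.
- grip_mid (a point): Centre of the grip head's block, 22 mm above its underside (167 mm above the desk when collapsed); axes as the foot's.
- button_face (a point): Centre of the outer face of the release button, an aluminium plate 24 mm wide, 28 mm tall, in the middle of the head's +x side. Out, its face is 27 mm from the head's centre (9 mm proud); fully in, 20 mm. The far (-x) side is a plain face 18 mm from the centre: fingers closing along the foot's x on these two faces squeeze the button (45 mm across when out, 38 mm fully pressed).
- button (a joint): Release button, metres pressed in: 0 out, 0.007 fully in. Springs back when let go; takes 3 N to start and 9 N fully in. The latch is free beyond about 0.0045.
- mast (a joint): Telescope, metres pulled up: 0 collapsed, 0.050 first stop, 0.100 second stop (hard end of travel). With the button out it is latched at 0 and jams below the first stop; squeezed, it runs free. Let go above the first stop it drops back and comes to rest on that. Nothing latches at the second stop. The moving part weighs 0.23 to 0.41 kg and is guided straight up.
- webcam: Bystander, loose: black webcam 32 x 95 mm, 54 mm tall, on a small foot; origin under its centre.
- mouse: Bystander, loose: black mouse 110 x 60 mm, 35 mm tall; origin under its centre.
- can: Bystander, loose: aluminium drink can, 66 mm in diameter, 122 mm tall; origin under its centre.
- headset: Bystander, loose: black headset lying flat, about 195 mm along its x (band to +x), 190 mm in y, 80 mm tall; origin on the desk between its ear cups and its band.

How it is judged:
By the outcome, as a careful person would: the job done as asked, in the order asked, and still so for the second after the job is handed in, while the arm keeps its last pose, push and grip.
It also fails if it takes over 48 s, if anything falls off the work surface, if the arm or the gripper's body presses on something with over 40 N, if the wrist force passes 120 N, or if a joint passes its speed limit or range.

## Working session

There is one attempt and no reset: what is moved stays moved. The work goes in short steps, Python scripts to look and compute and a tool call to move; the robot and the scene stay as the last step left them, time stands still between calls to the robot, and variables do not carry over. Pictures are saved under pics/ and viewed, at most 10 in all, crops included, and the job is handed in when it is done.

Besides the shell and the picture viewer there is one more tool, called as name(argument=value, ...) on one line, values as JSON. play_rows: Moves the arm, as the interface text tells. Its arguments: {"type":"object","properties":{"motion":{"type":"array"},"fingers":{"type":"number"}},"required":["motion"]}

```bash
mkdir -p pics
python3 - <<'E'
from rig import bot, imaging, finder
import cv2,numpy as np
ims=[]
for c in ["scene","side"]:
    f=imaging.capture(c); ims.append(f["frame"])
    for n in ["dock","lock_top","grip_head","button_face","webcam","mouse","can","headset"]:
        r=finder.recognise(c,n)
        print(c,n,[(np.round(d["at"],3).tolist(),round(d["confidence"],2)) for d in r[:2]])
    cv2.imwrite(f"pics/{c}0.png",f["frame"][:,:,::-1])
s=bot.read_state(); print(s["position"],np.round(s["tcp_rot"],3).tolist(),s["time_s"],s["opening"],s["force"])
E
```

```text
scene dock [([0.559, -0.104, 0.04], 0.92)]
scene lock_top [([0.503, 0.155, 0.033], 0.67), ([0.545, -0.038, 0.051], 0.65)]
scene grip_head [([0.554, -0.158, 0.182], 0.9)]
scene button_face [([0.573, -0.16, 0.175], 0.49)]
scene webcam [([0.696, -0.131, 0.051], 0.6)]
scene mouse [([0.501, 0.155, 0.032], 0.66)]
scene can [([0.644, -0.27, 0.086], 0.85)]
scene headset [([0.682, 0.147, 0.035], 0.97), ([0.557, -0.158, 0.183], 0.21)]
side dock [([0.54, -0.06, 0.037], 0.83)]
side lock_top [([0.535, -0.028, 0.052], 0.6)]
side grip_head [([0.544, -0.145, 0.181], 0.62)]
side button_face [([0.568, -0.146, 0.179], 0.38)]
side webcam [([0.682, -0.118, 0.048], 0.71)]
side mouse [([0.477, 0.175, 0.031], 0.86)]
side can [([0.616, -0.247, 0.079], 0.78)]
side headset [([0.657, 0.192, 0.04], 0.82)]
[ 0.23463024 -0.57927536  0.23958482] [[0.927, 0.375, 0.0], [0.375, -0.927, -0.0], [0.0, 0.0, -1.0]] 0.9 0.9971946504455768 [-0.03087008  0.37344442 -0.54343704]
```

View pics/scene0.png

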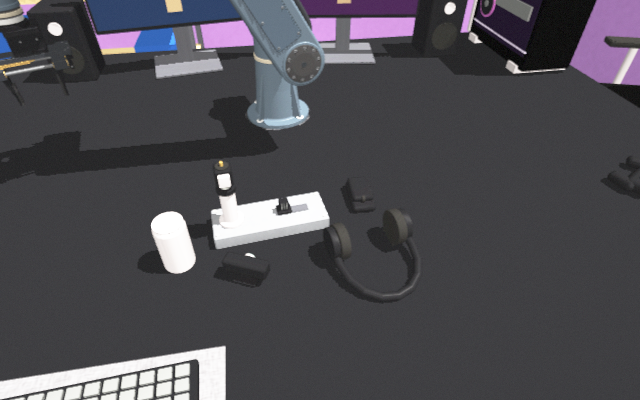

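View pics/side0.png

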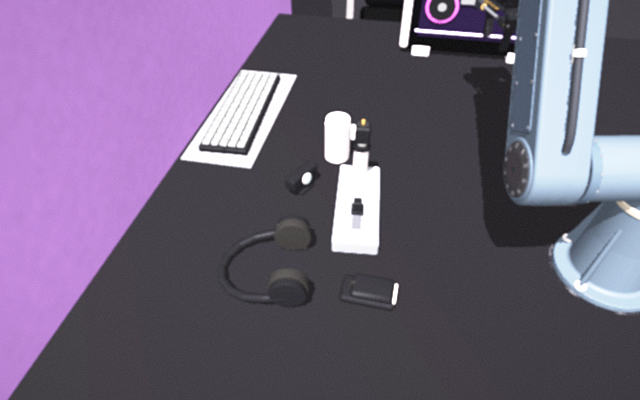

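Scene: foot from pixel (212,225) to (328,210), mast at (225,190), head at (222,170), lock at (284,205), can (174,242), webcam (246,267). Side: foot at (357,208), lock (357,208), head (362,135), with the can left of the head (337,137). The two cameras' network positions differ by about 15 mm, so I'll fit the foot model to the outlines.

```bash
cat > fit.py <<'E'
from rig import bot, imaging, finder
import cv2,numpy as np
from scipy.optimize import minimize
def proj(f,P):
    c=P@f["R"].T+f["t"]; q=c@np.array(f["camera_matrix"]).T; return q[:,:2]/q[:,2:]
def box(x0,x1,y0,y1,z0,z1): return np.array([[x,y,z] for x in(x0,x1) for y in(y0,y1) for z in(z0,z1)],float)
def W(p,P):
    c,s=np.cos(p[2]),np.sin(p[2]); return P@np.array([[c,s,0],[-s,c,0],[0,0,1]])+[p[0],p[1],0]
FOOT=[box(-.05,.05,-.145,.12,0,.035)]
a=np.linspace(0,2*np.pi,24)
cyl=lambda r,z0,z1:np.array([[r*np.cos(t),-.1+r*np.sin(t),z] for t in a for z in(z0,z1)])
TUBE=[cyl(.017,.035,.136),cyl(.021,.116,.136)]
HEAD=[box(-.018,.018,-.118,-.082,.145,.189),box(.018,.027,-.112,-.088,.153,.181)]
def render(f,p,parts,S=4):
    m=np.zeros((400*S,640*S),np.uint8)
    for P in parts:
        u=(proj(f,W(p,P))+.5)*S-.5
        cv2.fillConvexPoly(m,cv2.convexHull(u.astype(np.float32)).round().astype(np.int32),1)
    return cv2.resize(m.astype(np.float32),(640,400),interpolation=cv2.INTER_AREA)
E
python3 - <<'E'
from fit import *
F={};M={}
for c in ["scene","side"]:
    F[c]=imaging.capture(c)
    o={n:finder.outline_of(c,n)[0]["pixels"] for n in["dock","grip_head"]}
    M[c]=o
    f=F[c]; print(c,"cam pos",(-f["R"].T@f["t"]).round(3),[ (n,int(v.sum())) for n,v in o.items()])
    v=f["frame"].copy()
    for n,col in(("dock",(255,0,0)),("grip_head",(0,255,0))):
        cs,_=cv2.findContours(o[n].astype(np.uint8),cv2.RETR_LIST,cv2.CHAIN_APPROX_NONE); cv2.drawContours(v,cs,-1,col,1)
    F[c]["v"]=v
def cost(p,cs):
    e=0
    for c in cs:
        r=render(F[c],p,FOOT+TUBE+HEAD); m=(M[c]["dock"]|M[c]["grip_head"])
        r2=render(F[c],p,HEAD)
        e+=abs(r-m).sum()/m.sum()+.5*abs(r2-M[c]["grip_head"]).sum()/M[c]["grip_head"].sum()
    return e
for cs in(["scene"],["side"],["scene","side"]):
    best=min((minimize(cost,[.55+dx,-.05,th],args=(cs,),method="Nelder-Mead",options=dict(initial_simplex=np.array([[.55+dx,-.05,th],[.58+dx,-.05,th],[.55+dx,-.02,th],[.55+dx,-.05,th+.15]]),xatol=1e-4,fatol=1e-4)) for dx in(-.01,.01) for th in(-.2,0,.2)),key=lambda r:r.fun)
    p=best.x; print(cs,p.round(4),np.degrees(p[2]).round(2),best.fun)
ims=[]
for c,(x,y) in zip(F,((195,145),(285,95))):
    v=F[c]["v"]; r=(render(F[c],p,FOOT)>.5).astype(np.uint8)
    cs,_=cv2.findContours(r,cv2.RETR_LIST,cv2.CHAIN_APPROX_NONE); cv2.drawContours(v,cs,-1,(0,0,255),1)
    ims.append(cv2.resize(v[y:y+160,x:x+160],(390,390)))
cv2.imwrite("pics/fit.png",np.hstack(ims)[:,:,::-1])
E
```

```text
scene cam pos [ 1.234 -0.083  0.683] [('dock', 5094), ('grip_head', 478)]
side cam pos [0.465 0.711 0.767] [('dock', 4430), ('grip_head', 471)]
['scene'] [ 0.5338 -0.061   0.1138] 6.52 0.12089330236880674
['side'] [ 0.5328 -0.0602  0.0897] 5.14 0.1054922607272048
['scene', 'side'] [ 0.5328 -0.0607  0.0932] 5.34 0.23603613149905314
```

View pics/fit.png

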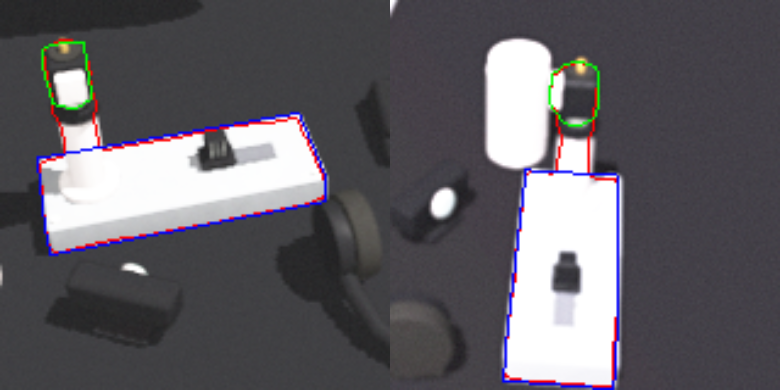

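```bash
cat > rel.py <<'E'
from fit import *
from scipy.spatial.transform import Rotation as Ro
def rel(pos,yaw_deg):
    """tool shift/turn so that tool y points at world yaw, tool z down"""
    s=bot.read_state(); R=np.array(s["tcp_rot"]); a=np.radians(yaw_deg)
    y=np.array([np.cos(a),np.sin(a),0]); z=np.array([0,0,-1.]); G=np.column_stack([np.cross(y,z),y,z])
    print("t",round(s["time_s"],2),"shift",(R.T@(np.array(pos)-s["position"])).round(4),"turn",np.degrees(Ro.from_matrix(R.T@G).as_rotvec()).round(2),"F",np.round(s["force"],1),"q",np.round(s["joint_positions"],1))
E
python3 -c "
from rel import *
rel([.53,-.033,.24],5.7)"
```

```text
t 1.2 shift [ 4.788e-01 -3.955e-01 -4.000e-04] turn [  0.     0.   -73.65] F [-0.   0.5  0.6] q [-78.2  30.2  82.1   0.   67.7 -10.2]
```

Careful with the scale: shifts go in shares of 0.6 m and turns go in shares of 360 degrees. That gives: 0.23 m / 0.6 = 0.3833, -0.01 m / 0.6 = -0.0167, -43 degrees / 360 = -0.1194.

play_rows(motion=[[[0.0333,-0.0283,-0.005,0,0,-0.0083],[0.0833,-0.07,-0.0117,0,0,-0.0222],[0.1333,-0.1117,-0.0167,0,0,-0.0361],[0.1833,-0.1533,-0.025,0,0,-0.0528],[0.2333,-0.195,-0.0333,0,0,-0.0694],[0.2833,-0.2367,-0.0333,0,0,-0.0861],[0.3333,-0.2783,-0.0333,0,0,-0.1028],[0.3833,-0.3167,-0.0333,0,0,-0.1194]]], fingers=0.06)

```text
time_s: 1.87
position: [0.3769, -0.3149, 0.2599]
tcp_rot: [[0.418, 0.909, 0.0], [0.909, -0.418, -0.0], [-0.0, 0.0, -1.0]]
force: [-0.3, -0.6, -0.5]
opening: 0.694
grasp_force: 0.0
```

```bash
python3 -c "
from rel import *
rel([.53,-.033,.24],5.7)"
```

```text
t 1.87 shift [0.3201 0.0214 0.0199] turn [ 2.000e-02  1.000e-02 -3.038e+01] F [-0.3 -0.6 -0.5] q [-52.9  18.4  99.5   0.   62.1 -28.3]
```

In the tool's units: 0.31 m / 0.6 = 0.5167, 0.24 m / 0.6 = 0.4, -30.4 degrees / 360 = -0.0844.

play_rows(motion=[[[0.0667,0.005,0,0,0,-0.0111],[0.1333,0.0083,0,0,0,-0.025],[0.2,0.0133,0,0,0,-0.0389],[0.2667,0.0167,0,0,0,-0.0528],[0.3333,0.0217,0,0,0,-0.0667],[0.4,0.0267,0,0,0,-0.0778],[0.4667,0.0317,0,0,0,-0.0844],[0.5167,0.035,0,0,0,-0.0844]]])

```text
time_s: 2.53
position: [0.5275, -0.0418, 0.2598]
tcp_rot: [[-0.098, 0.995, 0.001], [0.995, 0.098, 0.0], [0.0, 0.001, -1.0]]
force: [-0.2, -0.9, 0.2]
opening: 0.688
grasp_force: 0.0
```

In the tool's units: 0.03 m / 0.6 = 0.05, 0.02 m / 0.6 = 0.0333.

play_rows(motion=[[[0.0167,0,0.0167,0,0,0],[0.0167,0,0.0333,0,0,0],[0.0167,0,0.05,0,0,0],[0.0167,0,0.05,0,0,0],[0.0167,0,0.05,0,0,0]]])

```text
time_s: 2.95
position: [0.5245, -0.0357, 0.2286]
tcp_rot: [[-0.093, 0.996, -0.002], [0.996, 0.093, 0.0], [0.001, -0.002, -1.0]]
force: [0.3, -0.9, -0.0]
opening: 0.691
grasp_force: 0.0
```

Run:
```python
from rel import *
f=imaging.capture("wrist"); v=f["frame"].copy()
print([(np.round(d["at"],4),round(d["confidence"],2)) for d in finder.recognise("wrist","lock_top")])
for n in ["lock_top"]:
  for d in finder.outline_of("wrist",n)[:1]:
    cs,_=cv2.findContours(d["pixels"].astype(np.uint8),cv2.RETR_LIST,cv2.CHAIN_APPROX_NONE); cv2.drawContours(v,cs,-1,(0,255,0),1)
for th,col in((.0932,(0,0,255)),(.1138,(255,0,0))):
  p=(.5333,-.0608,th)
  for y in(.020,.032):
    q=proj(f,W(p,box(-.01,.01,y-.011,y+.011,.069,.069)[::2]))
    print(y,q.round(1).tolist()); cv2.polylines(v,[cv2.convexHull(q.astype(np.float32)).astype(int)],True,col,1)
  q=proj(f,W(p,FOOT[0][1::2])); cv2.polylines(v,[cv2.convexHull(q.astype(np.float32)).astype(int)],True,col,1)
cv2.imwrite("pics/w1.png",v[:,:,::-1]); rel([.53,-.033,.07],5.7)
```

```text
[(array([ 0.531 , -0.0303,  0.0534]), 0.96), (array([ 0.5276, -0.0386,  0.036 ]), 0.47)]
0.02 [[315.6, 205.4], [315.5, 186.1], [333.5, 205.4], [333.8, 186.2]]
0.032 [[315.5, 195.0], [315.5, 175.3], [333.6, 195.0], [333.9, 175.4]]
0.02 [[315.4, 205.5], [314.9, 186.3], [333.3, 205.2], [333.2, 186.0]]
0.032 [[315.1, 195.2], [314.7, 175.5], [333.2, 194.8], [333.1, 175.2]]
t 3.1 shift [0.0025 0.0046 0.1599] turn [ 0.03  0.02 -0.36] F [-0.4  0.4  0.1] q [-16.1  23.4  96.8  -0.   59.8 -21.4]
```

View pics/w1.png

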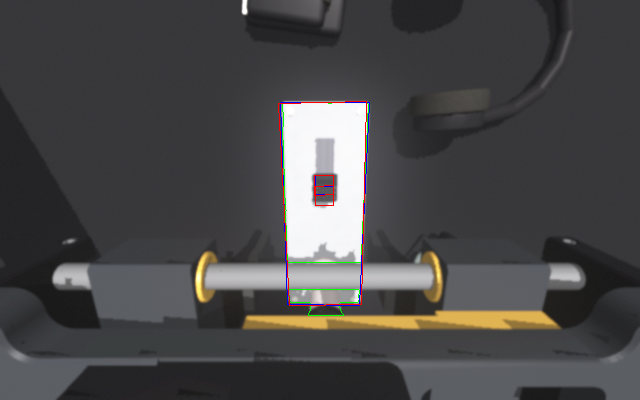

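The wrist view shows the foot at (325,200), with the fitted outline matching. The lock is at (325,190), about 6 mm from locked. The arm is right above it, so I descend.

In the tool's units: 0.159 m / 0.6 = 0.265, 0.005 m / 0.6 = 0.0083.

play_rows(motion=[[[0.0017,0.0083,0.05,0,0,0],[0.0033,0.0083,0.1,0,0,0],[0.0033,0.0083,0.15,0,0,0],[0.0033,0.0083,0.1917,0,0,0],[0.0033,0.0083,0.225,0,0,0],[0.0033,0.0083,0.25,0,0,0],[0.0033,0.0083,0.265,0,0,0],[0.0033,0.0083,0.265,0,0,0]]])

```text
time_s: 3.77
position: [0.5295, -0.0326, 0.0692]
tcp_rot: [[-0.094, 0.996, -0.003], [0.996, 0.094, 0.001], [0.001, -0.002, -1.0]]
force: [-0.6, 0.6, -0.0]
opening: 0.693
grasp_force: 0.0
```

play_rows(motion=[[[0,0,0,0,0,0],[0,0,0,0,0,0],[0,0,0,0,0,0],[0,0,0,0,0,0],[0,0,0,0,0,0],[0,0,0,0,0,0]]], fingers=0.01)

```text
time_s: 4.27
position: [0.5305, -0.0322, 0.0711]
tcp_rot: [[-0.095, 0.995, 0.001], [0.995, 0.095, -0.0], [-0.0, 0.001, -1.0]]
force: [0.3, -0.1, -0.1]
opening: 0.318
grasp_force: 0.0
```

Run:
```python
from rel import *
rel([.53,.01,.07],5.7); s=bot.read_state(); print(s["opening"]*87,s["grasp_force"],s["position"])
```

```text
t 4.27 shift [0.0421 0.0036 0.0011] turn [ 0.06  0.02 -0.25] F [ 0.3 -0.1 -0.1] q [-15.5  38.2 103.1   0.   38.7 -21. ]
27.623823552385442 0.0 [ 0.53045911 -0.03223932  0.07112028]
```

play_rows(motion=[[[0,0,0,0,0,0],[0,0,0,0,0,0],[0,0,0,0,0,0],[0,0,0,0,0,0]]])

```text
time_s: 4.6
position: [0.5307, -0.0322, 0.0709]
tcp_rot: [[-0.095, 0.995, 0.001], [0.995, 0.095, -0.0], [-0.0, 0.001, -1.0]]
force: [1.6, 0.1, 3.1]
opening: 0.226
grasp_force: 30.0
```

play_rows(motion=[[[0.0083,0,0,0,0,0],[0.0167,0,0,0,0,0],[0.025,0,0,0,0,0],[0.0333,0,0,0,0,0],[0.0417,0,0,0,0,0],[0.0467,0,0,0,0,0],[0.0517,0,0,0,0,0],[0.0517,0,0,0,0,0]]])

```text
time_s: 5.27
position: [0.5277, -0.0005, 0.0709]
tcp_rot: [[-0.095, 0.995, 0.001], [0.995, 0.095, 0.0], [0.0, 0.001, -1.0]]
force: [0.6, 0.1, 6.8]
opening: 0.225
grasp_force: 30.0
```

In the tool's units: 0.004 m / 0.6 = 0.0067, 0.003 m / 0.6 = 0.005.

play_rows(motion=[[[0.0033,0,0,0,0,0],[0.005,0,0,0,0,0],[0.0067,0,0,0,0,0],[0.0067,0,0,0,0,0]]])

```text
time_s: 5.6
position: [0.5274, 0.003, 0.0709]
tcp_rot: [[-0.095, 0.995, 0.001], [0.995, 0.095, -0.0], [-0.0, 0.001, -1.0]]
force: [2.8, -1.6, 5.8]
opening: 0.23
grasp_force: 30.0
```

In the tool's units: 0.003 m / 0.6 = 0.005, 0.001 m / 0.6 = 0.0017.

play_rows(motion=[[[0.0017,0,0,0,0,0],[0.0033,0,0,0,0,0],[0.005,0,0,0,0,0],[0.005,0,0,0,0,0]]])

```text
time_s: 5.93
position: [0.5271, 0.0059, 0.0708]
tcp_rot: [[-0.095, 0.995, 0.001], [0.995, 0.095, -0.0], [-0.0, 0.001, -1.0]]
force: [1.9, -0.8, 6.4]
opening: 0.228
grasp_force: 30.0
```

In the tool's units: 0.003 m / 0.6 = 0.005, 0.001 m / 0.6 = 0.0017.

play_rows(motion=[[[0.0017,0,0,0,0,0],[0.0033,0,0,0,0,0],[0.005,0,0,0,0,0],[0.005,0,0,0,0,0]]])

```text
time_s: 6.27
position: [0.5268, 0.0089, 0.0709]
tcp_rot: [[-0.095, 0.995, 0.001], [0.995, 0.095, -0.0], [-0.0, 0.001, -1.0]]
force: [1.8, -1.4, 5.9]
opening: 0.222
grasp_force: 30.0
```

In the tool's units: 0.003 m / 0.6 = 0.005, 0.001 m / 0.6 = 0.0017.

play_rows(motion=[[[0.0017,0,0,0,0,0],[0.0033,0,0,0,0,0],[0.005,0,0,0,0,0],[0.005,0,0,0,0,0]]])

```text
time_s: 6.6
position: [0.5267, 0.0107, 0.0708]
tcp_rot: [[-0.096, 0.995, 0.002], [0.995, 0.096, -0.002], [-0.002, 0.001, -1.0]]
force: [0.7, -6.0, 5.1]
opening: 0.23
grasp_force: 30.0
```

In the tool's units: 0.003 m / 0.6 = 0.005, 0.002 m / 0.6 = 0.0033.

play_rows(motion=[[[0.0017,0,0,0,0,0],[0.0033,0,0,0,0,0],[0.005,0,0,0,0,0],[0.005,0,0,0,0,0]]])

```text
time_s: 6.93
position: [0.5267, 0.011, 0.0708]
tcp_rot: [[-0.098, 0.995, 0.002], [0.995, 0.098, -0.006], [-0.006, 0.001, -1.0]]
force: [-0.7, -16.7, 3.6]
opening: 0.225
grasp_force: 30.0
```

Run:
```python
from fit import *
s=bot.read_state(); print(s["position"],s["force"])
p=(.5333,-.0608,.1)
ims=[]
for c,(x,y) in (("scene",(195,145)),("side",(285,95)),("wrist",(240,80))):
    f=imaging.capture(c); v=f["frame"].copy()
    v=cv2.resize(v,None,fx=3,fy=3,interpolation=cv2.INTER_CUBIC)
    q=(proj(f,W(p,box(-.01,.01,.065-.011,.065+.011,.069,.069)[::2]))+.5)*3-.5; cv2.polylines(v,[cv2.convexHull(q.astype(np.float32)).astype(int)],True,(255,0,0),1)
    q=(proj(f,W(p,box(-.015,.015,.065-.017,.065+.017,.045,.045)[::2]))+.5)*3-.5; cv2.polylines(v,[cv2.convexHull(q.astype(np.float32)).astype(int)],True,(0,0,255),1)
    ims.append(cv2.resize(v[y*3:y*3+450,x*3:x*3+480],(400,375)) if 0 else v[y*3+100:y*3+450,x*3+80:x*3+345])
cv2.imwrite("pics/lock1.png",np.hstack(ims)[:,:,::-1])
```

```text
[0.52668601 0.01098209 0.07080406] [ -0.65133648 -16.73861441   3.60712027]
```

View pics/lock1.png

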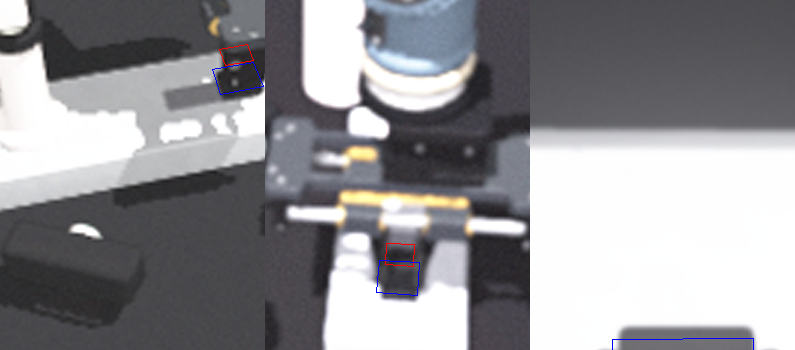

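The lock stopped moving while the push rose to 17 N, and the model drawn at 45 mm sits on it (scene crop (237,75), side crop (398,270)). It's at the end stop, so I relax and release.

In the tool's units: -0.003 m / 0.6 = -0.005, -0.002 m / 0.6 = -0.0033.

play_rows(motion=[[[-0.0033,0,0,0,0,0],[-0.005,0,0,0,0,0],[-0.005,0,0,0,0,0]]])

```text
time_s: 7.33
position: [0.5267, 0.0106, 0.0708]
tcp_rot: [[-0.095, 0.995, 0.001], [0.995, 0.095, -0.001], [-0.002, 0.001, -1.0]]
force: [1.7, -4.7, 4.7]
opening: 0.229
grasp_force: 30.0
```

play_rows(motion=[[[0,0,0,0,0,0],[0,0,0,0,0,0],[0,0,0,0,0,0],[0,0,0,0,0,0],[0,0,0,0,0,0],[0,0,0,0,0,0],[0,0,0,0,0,0]]], fingers=0.08)

```text
time_s: 7.92
position: [0.5258, 0.0118, 0.0704]
tcp_rot: [[-0.095, 0.995, -0.0], [0.995, 0.095, 0.0], [0.0, -0.0, -1.0]]
force: [-0.2, 0.7, -0.2]
opening: 0.674
grasp_force: 0.0
```

In the tool's units: -0.2 m / 0.6 = -0.3333, -0.185 m / 0.6 = -0.3083.

play_rows(motion=[[[0,0,-0.0333,0,0,0],[0,0,-0.0833,0,0,0],[0,0,-0.1417,0,0,0],[0,0,-0.2,0,0,0],[0,0,-0.2583,0,0,0],[0,0,-0.3083,0,0,0],[0,0,-0.3333,0,0,0],[0,0,-0.3333,0,0,0]]])

```text
time_s: 8.58
position: [0.5282, 0.0113, 0.2747]
tcp_rot: [[-0.095, 0.995, 0.009], [0.995, 0.095, -0.002], [-0.002, 0.009, -1.0]]
force: [0.9, 0.3, -0.4]
opening: 0.921
grasp_force: 0.0
```

Run:
```python
from rel import *
p=(.5333,-.0608,.1)
for c,(x,y) in (("scene",(195,145)),("side",(285,95)),("wrist",(0,0))):
    f=imaging.capture(c)
    for n in ["lock_top","grip_head","button_face","dock"]:
        print(c,n,[(np.round(d["at"],4).tolist(),round(d["confidence"],2)) for d in finder.recognise(c,n)[:1]])
    if c!="wrist":
        M=None
    cv2.imwrite(f"pics/{c}2.png",f["frame"][:,:,::-1])
m=W(p,np.array([[0,-.1,0.]]))[0]; print(m)
rel([m[0],m[1],.27],np.degrees(.1))
```

```text
scene lock_top [([0.5407, 0.0022, 0.0496], 0.72)]
scene grip_head [([0.5566, -0.1608, 0.1825], 0.8)]
scene button_face [([0.5735, -0.1607, 0.1752], 0.7)]
scene dock [([0.56, -0.1022, 0.037], 0.63)]
side lock_top [([0.5259, 0.0154, 0.0516], 0.58)]
side grip_head [([0.545, -0.1424, 0.1791], 0.95)]
side button_face [([0.5663, -0.1448, 0.1772], 0.53)]
side dock [([0.5386, -0.0623, 0.0363], 0.59)]
wrist lock_top [([0.5288, 0.0094, 0.0578], 0.67)]
wrist grip_head []
wrist button_face []
wrist dock [([0.529, -0.0345, 0.0312], 0.81)]
[ 0.54328334 -0.16030042  0.        ]
t 9.33 shift [-0.1727  0.0009  0.0005] turn [-0.01 -0.   -0.28] F [-0.4 -0.3  0. ] q [-10.9  20.4  94.1  -0.   65.5 -16.4]
```

In the tool's units: -0.173 m / 0.6 = -0.2883, 0.001 m / 0.6 = 0.0017, -0.3 degrees / 360 = -0.0008.

play_rows(motion=[[[-0.0333,0,0,0,0,0],[-0.0833,0,0,0,0,0],[-0.1333,0,0,0,0,0],[-0.1833,0,0,0,0,0],[-0.2333,0,0,0,0,0],[-0.2667,0.0017,0,0,0,-0.0008],[-0.2883,0.0017,0,0,0,-0.0008],[-0.2883,0.0017,0,0,0,-0.0008]]])

```text
time_s: 10.0
position: [0.5439, -0.1631, 0.2705]
tcp_rot: [[-0.097, 0.995, 0.001], [0.995, 0.097, -0.001], [-0.001, 0.001, -1.0]]
force: [0.2, 0.6, 0.6]
opening: 0.919
grasp_force: 0.0
```

play_rows(motion=[[[0,0,0,0,0,0],[0,0,0,0,0,0],[0,0,0,0,0,0]]], fingers=0.08)

```text
time_s: 10.25
position: [0.543, -0.159, 0.2705]
tcp_rot: [[-0.102, 0.995, -0.001], [0.995, 0.102, 0.001], [0.001, -0.001, -1.0]]
force: [0.3, 0.1, -0.3]
opening: 0.916
grasp_force: 0.0
```

Run:
```python
from rel import *
rel([.5443,-.1603,.165],5.7)
f=imaging.capture("wrist"); v=f["frame"].copy()
print([(np.round(d["at"],4).tolist(),round(d["confidence"],2)) for d in finder.recognise("wrist","grip_head")[:1]])
p=(.5333,-.0608,.1)
for P,col in((FOOT[0][1::2],(0,0,255)),(HEAD[0][1::2],(255,0,0))):
    q=proj(f,W(p,P)); cv2.polylines(v,[cv2.convexHull(q.astype(np.float32)).astype(int)],True,col,1)
cv2.imwrite("pics/w3.png",v[:,:,::-1])
```

```text
t 10.25 shift [-0.0016  0.0012  0.1055] turn [-0.03 -0.05  0.13] F [ 0.3  0.1 -0.3] q [-27.6  23.6  88.6   0.   67.8 -33.5]
[([0.5415, -0.1563, 0.1921], 0.94)]
```

View pics/w3.png

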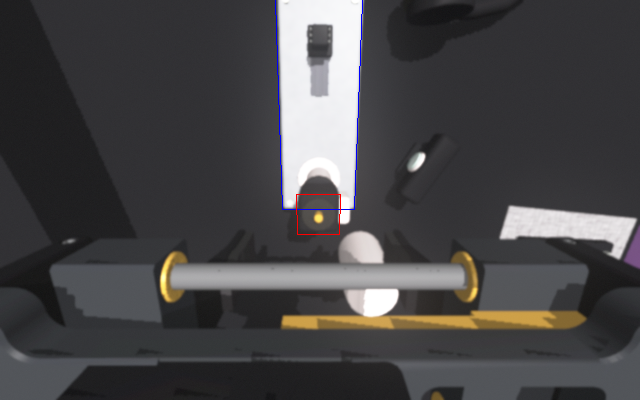

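The wrist view shows the head's stud at (319,217), inside the predicted box. The button is to the right at (345,210) and the lock at the far end at (320,40). Everything matches, so I descend and squeeze.

In the tool's units: 0.105 m / 0.6 = 0.175, 0.1 m / 0.6 = 0.1667.

play_rows(motion=[[[-0.0017,0.0017,0.025,0,0,0],[-0.0017,0.0017,0.0583,0,0,0],[-0.0017,0.0017,0.0917,0,0,0],[-0.0017,0.0017,0.125,0,0,0],[-0.0017,0.0017,0.15,0,0,0],[-0.0017,0.0017,0.1667,0,0,0],[-0.0017,0.0017,0.175,0,0,0],[-0.0017,0.0017,0.175,0,0,0]]])

```text
time_s: 11.02
position: [0.5441, -0.1608, 0.1647]
tcp_rot: [[-0.101, 0.995, -0.002], [0.995, 0.101, 0.001], [0.001, -0.002, -1.0]]
force: [0.3, 0.9, -1.1]
opening: 0.917
grasp_force: 0.0
```

play_rows(motion=[[[0,0,0,0,0,0],[0,0,0,0,0,0],[0,0,0,0,0,0],[0,0,0,0,0,0],[0,0,0,0,0,0],[0,0,0,0,0,0],[0,0,0,0,0,0],[0,0,0,0,0,0]]], fingers=0.02)

```text
time_s: 11.68
position: [0.5438, -0.1616, 0.1659]
tcp_rot: [[-0.1, 0.995, -0.002], [0.995, 0.1, -0.0], [-0.0, -0.002, -1.0]]
force: [-2.6, -2.0, 3.3]
opening: 0.432
grasp_force: 30.0
```

play_rows(motion=[[[0,0,0,0,0,0],[0,0,0,0,0,0],[0,0,0,0,0,0],[0,0,0,0,0,0]]])

```text
time_s: 12.02
position: [0.5438, -0.1616, 0.1659]
tcp_rot: [[-0.1, 0.995, -0.001], [0.995, 0.1, -0.0], [-0.0, -0.001, -1.0]]
force: [-3.4, -1.0, 5.5]
opening: 0.433
grasp_force: 30.0
```

The opening is 37.7 mm, so the button is fully in. Now I pull up.

In the tool's units: -0.042 m / 0.6 = -0.07, -0.038 m / 0.6 = -0.0633.

play_rows(motion=[[[0,0,-0.005,0,0,0],[0,0,-0.0133,0,0,0],[0,0,-0.0233,0,0,0],[0,0,-0.0333,0,0,0],[0,0,-0.0433,0,0,0],[0,0,-0.0533,0,0,0],[0,0,-0.0633,0,0,0],[0,0,-0.07,0,0,0]]])

```text
time_s: 12.68
position: [0.5438, -0.1616, 0.2083]
tcp_rot: [[-0.1, 0.995, -0.001], [0.995, 0.1, -0.0], [-0.0, -0.001, -1.0]]
force: [-3.4, -3.6, -2.8]
opening: 0.43
grasp_force: 30.0
```

In the tool's units: -0.045 m / 0.6 = -0.075, -0.041 m / 0.6 = -0.0683.

play_rows(motion=[[[0,0,-0.0083,0,0,0],[0,0,-0.0183,0,0,0],[0,0,-0.0283,0,0,0],[0,0,-0.0383,0,0,0],[0,0,-0.0483,0,0,0],[0,0,-0.0583,0,0,0],[0,0,-0.0683,0,0,0],[0,0,-0.075,0,0,0]]])

```text
time_s: 13.35
position: [0.5438, -0.1615, 0.2534]
tcp_rot: [[-0.1, 0.995, -0.001], [0.995, 0.1, -0.001], [-0.0, -0.001, -1.0]]
force: [-4.1, -3.6, -4.0]
opening: 0.43
grasp_force: 30.0
```

In the tool's units: -0.009 m / 0.6 = -0.015, -0.008 m / 0.6 = -0.0133.

play_rows(motion=[[[0,0,-0.0033,0,0,0],[0,0,-0.0067,0,0,0],[0,0,-0.01,0,0,0],[0,0,-0.0133,0,0,0],[0,0,-0.015,0,0,0],[0,0,-0.015,0,0,0]]])

```text
time_s: 13.85
position: [0.5438, -0.1616, 0.2622]
tcp_rot: [[-0.1, 0.995, -0.001], [0.995, 0.1, -0.001], [-0.001, -0.001, -1.0]]
force: [-5.2, -3.7, -2.4]
opening: 0.433
grasp_force: 30.0
```

play_rows(motion=[[[0,0,-0.0017,0,0,0],[0,0,-0.0033,0,0,0],[0,0,-0.005,0,0,0],[0,0,-0.005,0,0,0]]])

```text
time_s: 14.18
position: [0.5438, -0.1616, 0.2651]
tcp_rot: [[-0.1, 0.995, -0.001], [0.995, 0.1, -0.001], [-0.0, -0.001, -1.0]]
force: [-3.3, -3.0, -1.9]
opening: 0.431
grasp_force: 30.0
```

In the tool's units: -0.002 m / 0.6 = -0.0033, -0.001 m / 0.6 = -0.0017.

play_rows(motion=[[[0,0,-0.0017,0,0,0],[0,0,-0.0033,0,0,0],[0,0,-0.0033,0,0,0],[0,0,-0.0033,0,0,0]]])

```text
time_s: 14.52
position: [0.5438, -0.1615, 0.266]
tcp_rot: [[-0.1, 0.995, -0.002], [0.995, 0.1, -0.0], [0.0, -0.002, -1.0]]
force: [-2.7, -5.1, -7.2]
opening: 0.435
grasp_force: 30.0
```

play_rows(motion=[[[0,0,-0.0017,0,0,0],[0,0,-0.0017,0,0,0],[0,0,-0.0017,0,0,0],[0,0,-0.0017,0,0,0]]])

```text
time_s: 14.85
position: [0.5438, -0.1615, 0.2661]
tcp_rot: [[-0.1, 0.995, -0.002], [0.995, 0.1, 0.0], [0.0, -0.002, -1.0]]
force: [-1.8, -4.5, -12.4]
opening: 0.43
grasp_force: 30.0
```

Run:
```python
from fit import *
s=bot.read_state(); print(s["position"],s["force"],s["opening"]*87,s["grasp_force"],np.abs(s["qvel"]).max())
p=(.5333,-.0608,.1); ims=[]
for c,(x,y) in (("scene",(130,100)),("side",(230,60))):
    f=imaging.capture(c); v=f["frame"].copy()
    q=proj(f,W(p,HEAD[0]+[0,0,.1])); cv2.polylines(v,[cv2.convexHull(q.astype(np.float32)).astype(int)],True,(255,0,0),1)
    ims.append(cv2.resize(v[y:y+200,x:x+220],(396,360)))
cv2.imwrite("pics/end.png",np.hstack(ims)[:,:,::-1])
```

```text
[ 0.54379757 -0.16154528  0.26605422] [ -1.84347855  -4.49901402 -12.42207208] 37.39733816378287 29.996410072781146 0.07059881436031121
```

View pics/end.png

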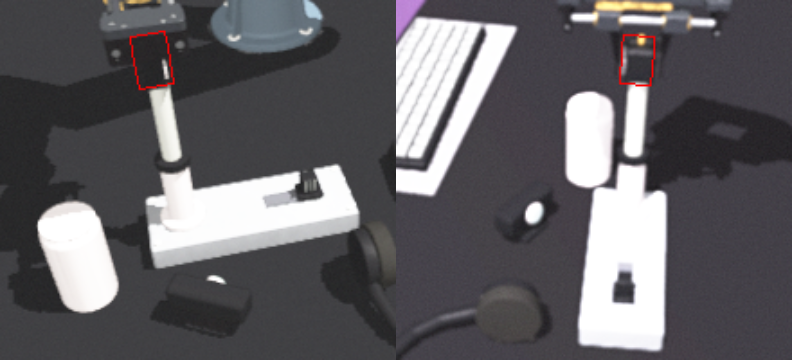

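Both views show the head in the box predicted for full extension (scene crop (152,60), side crop (637,60)). The lock is at its end stop and the bystanders haven't moved. The grip is holding against the hard stop with a steady 12 N upward pull, so I hand in.

```bash
python3 -c "
from rig import bot
print(bot.hand_in())"
```

```text
the job is handed in; nothing more can be done
None
```

I slid the lock to its end stop, then squeezed the button and pulled the mast up to its second stop; I handed the job in with the arm still gripping and holding the head there, and the webcam, mouse, can and headset were not touched.

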